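Screw the elbow nozzle into the cream filler's outlet

TASK

Take the elbow nozzle (the fitting with the sideways spout) out of the rack and screw it into the clamped outlet socket: lean on it only lightly and turn until its two lugs drop through the socket's entry notches, then screw it clockwise until it draws down and turns stiffly, and stop with the spout pointing along the raised rib on the block. Do not turn it past the rib and do not force it, let go of it there, and leave the other two fittings and the cup where they are.

Things in the scene. Friction and masses are not known exactly. Their poses are not given: they have to be found in the camera images.
- elbow_grip (a point): Centre of the square hub of the steel elbow nozzle, the place to grip it; z up along its axis, x along the sideways spout. Hub 28 x 28 mm, 44 mm tall (this point half-way up), flat on its +y and -y sides for the fingers. A flange, 56 mm across, 5 mm thick, lies under the hub, its top 22 mm below this point. 0.22 to 0.35 kg. At the start it hangs by its flange in a hole of the rack
- elbow_nose (a point): Centre of the lower end of the elbow's spigot, 53 mm below the hub centre; same axes. The spigot is round, 32 mm in diameter, 26 mm long under the flange, its nose bevelled. A cross pin 7 mm thick, its axis 12 mm above this point, makes two lugs that stick out along the elbow's +y and -y, 47 mm tip to tip
- spout_tip (a point): End of the elbow's spout, 97 mm from the elbow's axis along its x, at the hub centre's height; same axes. The spout is round, 16 mm thick, 20 mm over its two barbs
- block: Grey pump block fixed to the bench, 130 x 100 x 45 mm, origin under its centre, z up. The upright steel outlet socket (62 mm across, 40 mm tall) stands on its centre. Its x axis is the way the spout must finally point
- rib (a point): Top centre of the raised steel rib (22 x 6 x 6 mm) on the block, 50 mm from the socket's axis along the block's x; it shows the way the spout must finally point
- mouth (a point): Centre of the socket's rim, 85 mm above the bench, axes as the block's. Bore 35 mm; ledges leave two opposite entry notches 10 mm wide for the lugs, at an angle not measured: the lugs drop in with the spout somewhere 0.6 to 1.4 rad anticlockwise (from above) of the rib, within about 0.07 rad of the right angle. Until then they ride on the rim, hub centre 44.5 mm above this point
- seal_top (a point): Top of the sprung seal in the socket, on its axis, 21.5 mm below the rim; axes as the block's. When the lugs drop through the notches, the nozzle goes down 13 mm and its nose stands here (hub centre 31.5 mm above the rim). The seal takes 3 N to move and 1.5 N more per mm
- home (a point): Where the nose ends, on the axis 25 mm below the rim; axes as the block's. Turned clockwise from the notches, the lugs slide under ramps that draw the nozzle down 3.5 mm over about 0.75 rad (a light push helps them under). Then it turns level and stiffly, up to 2.4 rad from the notches, hub centre 28 mm above the rim and flange 1 mm above it, and stays where it is left
- rack: White plastic rack, 95 x 330 x 32 mm, origin under its centre, with three 51 mm round holes on its y axis, 115 mm apart. The elbow hangs in one, the straight nozzle and the plug in the two others; which is which varies
- straight_mid (a point): Straight steel nozzle with an upright tapering tube, 99 mm tall overall; this point is on its axis 50 mm above its lower end. Leave it in the rack
- plug_mid (a point): Steel blanking plug with a round knob, 55 mm tall overall; this point is on its axis 40 mm above its lower end. Leave it in the rack
- cup_mid (a point): Aluminium cup, 60 mm across, 80 mm tall, standing on the bench; this point is half-way up. Leave it alone

How it is judged:
On the way, in this order (a step that is already met when the one before it is completed fails the run):
1. the elbow is lifted clear of the rack (height (world z) of elbow_nose above 0.06 m), for 0.1 s.
2. its lugs have dropped through the notches, spout still well short of the rib (horizontal distance between elbow_nose and mouth below 0.006 m and z of elbow_nose in the frame of mouth below -0.018 m and y of spout_tip in the frame of mouth above 0.03 m), for 0.1 s.
At the end, for the whole second after the job is handed in: The elbow is screwed into the socket, drawn down so that its nose is 23.5 to 29 mm below the rim, within 3 mm of the axis, upright within 0.06 rad, and its spout points along the rib within 14.5 mm at the tip (about 8.5 degrees) (horizontal distance between elbow_nose and mouth below 0.003 m and z of elbow_nose in the frame of mouth between -0.029 and -0.0235 m and angle between elbow_grip's own z axis and vertical below 0.06 rad and x of spout_tip in the frame of mouth above 0.08 m and y of spout_tip in the frame of mouth between -0.0145 and 0.0145 m); the robot touches nothing.
It fails at once if the screwed-in elbow is turned past the rib by more than 18 degrees (horizontal distance between elbow_nose and mouth below 0.006 m and z of elbow_nose in the frame of mouth below -0.018 m and y of spout_tip in the frame of mouth below -0.03 m).
It fails at once if the elbow is forced: more than 60 N between it and the block or socket (contact force between elbow and block above 60 N).
It fails at once if the straight nozzle, the plug or the cup is disturbed (moved more than 20 mm) (distance of any of straight_mid, plug_mid, cup_mid from where it was at the start of the episode above 0.02 m).
It also fails if it takes over 72 s, if anything falls off the work surface, if the arm or the gripper's body presses on something with over 40 N, if the wrist force passes 120 N, or if a joint passes its speed limit or range.

ROBOT

A 6-joint arm with a two-finger parallel gripper is mounted at the origin on the work surface. World frame = base frame: x ahead of the robot, y to its left, z up, the work surface at z = 0. Lengths are in m, angles in rad, forces in N, time in s.
With the tool pointing down it reaches from about 0.275 to 0.825 m from the base axis. Payload 4.9 kg.
Tool frame: the origin (TCP) lies midway between the tips of the shut fingers; the grasp point (between the pads) lies 19 mm behind it (bot.grip_depth is the distance from the TCP to the grasp point, in m); y points along the fingers, x is the direction in which the jaws open and shut, and the axes are right-handed (so a half turn about y gives the same grasp; the last joint's range is limited). The gripper opens to 85 mm and grips with 20 to 120 N. Pads are 22 mm wide; open, the fingers measure 114 mm over their backs; the gripper's body (76 mm by 85 mm) begins 54 mm behind the grasp point. The pads swing forward as they close: fully open they stand 13 mm farther back than shut.
Start: joints at [-1.466, 0.326, -0.193, 1.052, 0, 1.437], TCP at [0.13, -0.534, 0.231] pointing down, gripper open.
Joint ranges: [-2.65, 2.65], [-0.97, 1.79], [-1.3, 1.35], [-1.93, 2.1], [-1.47, 1.37], [-3.14, 3.14]. Speed limits (rad/s): [2.57, 2.57, 3.14, 3.14, 3.14, 3.14].

INTERFACE

Orientations are given as a unit quaternion [w, x, y, z].
In Python, from cell import bot gives the robot as it stands. Calls block until the motion is done:
- bot.move_pose(position, orientation): joint-space move of the TCP to a pose.
- bot.move_linear(position, speed=0.15, rotation=None, until_force=None): straight line of the TCP; rotation=None keeps the orientation; speed is the mean speed in m/s. With until_force (N) it stops when the force on the tool has changed by that much, and returns True; else False.
- bot.goto_joints(angles): joint-space move.
- bot.set_gripper(opening, grasp_force=None): opening from 0.0 (shut) to 1.0 (fully open); grasp_force is the grip in N (None keeps the last); returns when the fingers have stopped.
- bot.wait(seconds).
- bot.solve_ik(position, orientation): joint angles nearest the present ones, or None.
- bot.camera(name): name is "scene" or "top" or "wrist"; returns the picture (400x640x3 uint8, red, green, blue); there is no depth.
- bot.calibration(name): a dict with "mtx" (3x3 intrinsics, pixels), "extrinsics" (4x4, takes a point from world to camera coordinates); the wrist camera has in their place "hand_eye" (4x4, takes a point from camera to tool coordinates, whose origin is the TCP and whose axes are the tool frame's). Camera axes: x right, y down, z forward; pixel columns grow to the right and rows downward; lengths in m; the calibration is good to about 2 mm. A picture is of the moment at which its call begins: read the wrist's pose just before it. calibration takes no time and is no camera call.
A pose or a line that the arm cannot do raises bot.PlanningError and nothing moves.
- bot.close_job(): hands the job in, once; it reports no verdict.
Trained networks look in the newest picture that a camera, given by its name, has taken for a name from the list of things; names that differ only in an ending like _2 or _b are one class to them, and where a whole thing is asked for, a point or a joint stands for the part that bears it (a point fixed in the world has none). Each returns a list of dicts, best first, with "confidence" (0 to 1); they miss things now and then, are a little off and sometimes report something else, mostly with a low value. They report only what shows in the picture. A call takes as long as a camera call.
- bot.search_frame(camera, thing): "bbox" ([left, top, width, height] in pixels, round what is visible of it).
Readings, each from a call of its own:
- bot.read_clock(): time.
- bot.read_joint_positions(): joint angles.
- bot.read_joint_vel(): joint speeds.
- bot.read_joint_efforts(): joint torques, N m.
- bot.read_position(): TCP position.
- bot.read_tool_rot(): TCP orientation.
- bot.read_ft_force(): force on the tool from outside, world axes, zero at the start.
- bot.read_moment(): the same for the moment, N m.
- bot.read_gripper_width(): opening from 0.0 (shut) to 1.0 (fully open).
Only numpy, scipy, OpenCV 4.12 (cv2) and the standard library are available. Lean on these libraries where they do the work, as an engineer would, in place of code of your own. Each camera call takes 0.05 s, during which the arm holds its last target. There are 200 camera calls.

## Working session

There is one attempt and no reset: what is moved stays moved. The work goes in short steps, each a Python script; the robot and the scene stay as the last script left them, time stands still between calls to the robot, and variables do not carry over. Pictures are saved under pics/ and viewed, about 8 in all and at most 12, crops included, and the job is handed in when it is done.

```bash
mkdir -p pics; ls
python3 - <<'E'
from cell import bot
import cv2,numpy as np
for c in("scene","top"):
    im=bot.camera(c); cv2.imwrite(f"pics/{c}0.png",im[:,:,::-1])
    k=bot.calibration(c); print(c,np.round(k["mtx"],1).tolist(),np.round(k["extrinsics"],3).tolist())
    for t in("elbow_grip","spout_tip","block","rib","mouth","rack","straight_mid","plug_mid","cup_mid"):
        print(t,[(np.round(d["bbox"]).tolist(),round(d["confidence"],2)) for d in bot.search_frame(c,t)[:2]])
print(bot.calibration("wrist"),bot.read_clock(),bot.read_tool_rot())
E
```

```text
pics
scene [[367.8, 0.0, 319.1], [0.0, 367.8, 193.9], [0.0, 0.0, 1.0]] [[-0.849, 0.528, 0.014, 0.489], [0.443, 0.726, -0.527, -0.14], [-0.288, -0.442, -0.85, 0.97], [0.0, 0.0, 0.0, 1.0]]
elbow_grip [([238.0, 92.0, 46.0, 24.0], 0.95), ([364.0, 292.0, 118.0, 97.0], 0.23)]
spout_tip [([233.0, 90.0, 51.0, 27.0], 0.64)]
block [([367.0, 293.0, 114.0, 96.0], 0.83)]
rib [([364.0, 292.0, 120.0, 98.0], 0.87)]
mouth [([365.0, 296.0, 118.0, 90.0], 0.61)]
rack [([252.0, 96.0, 89.0, 107.0], 0.86)]
straight_mid [([302.0, 152.0, 25.0, 30.0], 0.81)]
plug_mid [([282.0, 126.0, 21.0, 22.0], 0.69), ([304.0, 151.0, 23.0, 34.0], 0.6)]
cup_mid [([370.0, 192.0, 30.0, 41.0], 0.56)]
top [[506.0, 0.0, 319.1], [0.0, 506.0, 206.3], [0.0, 0.0, 1.0]] [[-0.014, -1.0, -0.013, -0.079], [-0.986, 0.016, -0.166, 0.548], [0.166, 0.011, -0.986, 1.217], [0.0, 0.0, 0.0, 1.0]]
elbow_grip [([430.0, 194.0, 28.0, 47.0], 0.92)]
spout_tip [([425.0, 194.0, 31.0, 49.0], 0.57)]
block [([136.0, 182.0, 86.0, 66.0], 0.76)]
rib [([138.0, 183.0, 80.0, 62.0], 0.82), ([337.0, 214.0, 23.0, 26.0], 0.68)]
mouth [([134.0, 183.0, 86.0, 68.0], 0.6)]
rack [([332.0, 203.0, 131.0, 50.0], 0.9)]
straight_mid [([336.0, 214.0, 24.0, 25.0], 0.8), ([430.0, 192.0, 29.0, 53.0], 0.34)]
plug_mid []
cup_mid [([138.0, 186.0, 82.0, 57.0], 0.7), ([261.0, 242.0, 26.0, 23.0], 0.62)]
{'mtx': array([[313.18314458,   0.        , 320.8850583 ],
       [  0.        , 313.18314458, 195.10675533],
       [  0.        ,   0.        ,   1.        ]]), 'hand_eye': array([[ 9.99999819e-01, -3.48147761e-05, -6.00714605e-04,
        -1.36892317e-04],
       [ 5.66729685e-04, -2.80989736e-01,  9.59710606e-01,
        -1.41292810e-01],
       [-2.02206748e-04, -9.59710773e-01, -2.80989666e-01,
         7.26993536e-02],
       [ 0.00000000e+00,  0.00000000e+00,  0.00000000e+00,
         1.00000000e+00]])} 1.0 [-0.55600162  0.55600961 -0.43688239  0.43686302]
```

Run:
```python
import cv2,numpy as np
a=cv2.imread("pics/top0.png")
x=cv2.resize(a[165:265,110:240],None,fx=6,fy=6,interpolation=cv2.INTER_CUBIC)[:,:780]
cv2.imwrite("pics/c1.png",x)
cv2.imwrite("pics/c2.png",cv2.resize(a[175:275,320:475],None,fx=5,fy=5,interpolation=cv2.INTER_CUBIC))
```

```text
(no output)
```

View pics/c1.png

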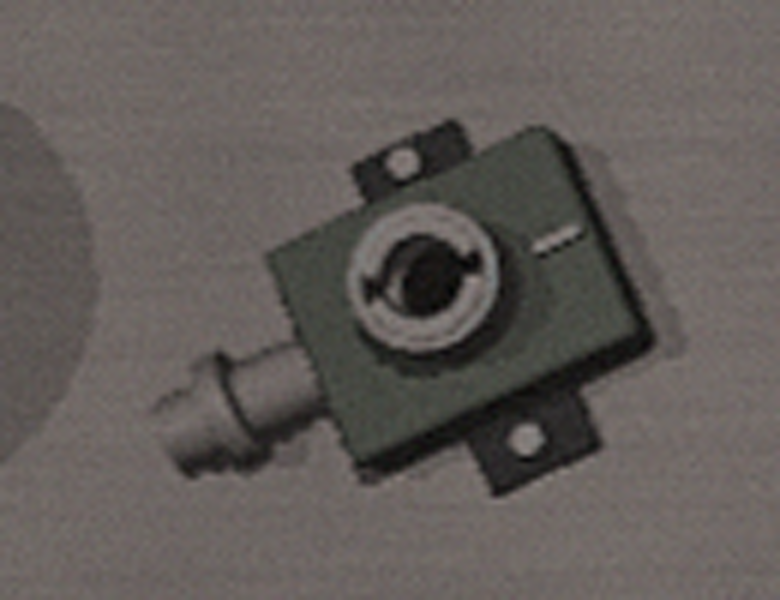

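View pics/c2.png

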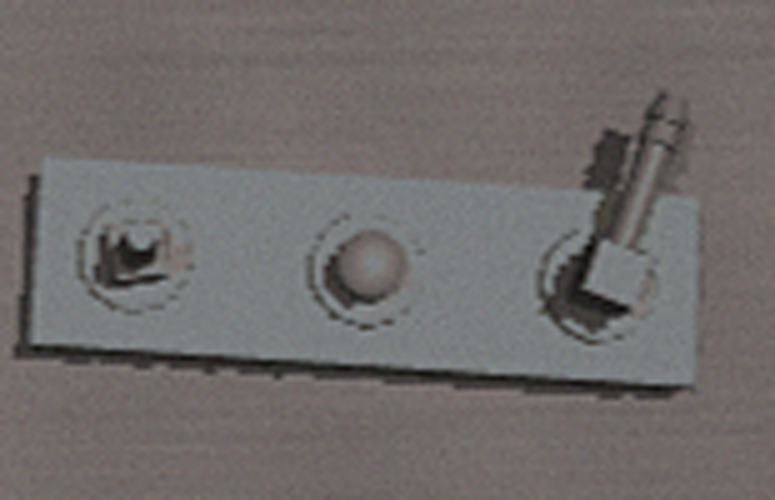

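```bash
cat > h.py <<'E'
from cell import bot
import cv2,numpy as np
from scipy.spatial.transform import Rotation as R
def quat(a): # tool down, jaws along world angle a
    m=np.array([[np.cos(a),0,-np.sin(a)],[np.sin(a),0,np.cos(a)],[0,-1,0]])
    q=R.from_matrix(m).as_quat(); return [q[3],q[0],q[1],q[2]]
def ray(K,E,uv,z): # E world->cam ; intersect z plane
    d=E[:3,:3].T@np.linalg.inv(K)@np.array([*uv,1.]); o=-E[:3,:3].T@E[:3,3]
    return (o+d*(z-o[2])/d[2])
def wristE():
    p=np.array(bot.read_position()); q=bot.read_tool_rot()
    T=np.eye(4);T[:3,:3]=R.from_quat([*q[1:],q[0]]).as_matrix();T[:3,3]=p
    return np.linalg.inv(T@bot.calibration("wrist")["hand_eye"])
E
python3 - <<'E'
from h import *
k=bot.calibration("top");K,E=k["mtx"],k["extrinsics"]
c1=lambda u,v:(110+(u-2.5)/6,165+(v-2.5)/6); c2=lambda u,v:(320+(u-2)/5,175+(v-2)/5)
P=dict(mouth=(c1(425,277),.085),n1=(c1(375,290),.084),n2=(c1(472,262),.084),rib=(c1(557,240),.051),hub=(c2(617,275),.081),tip=(c2(672,97),.064))
W={n:ray(K,E,*v) for n,v in P.items()}
for n in W: print(n,W[n].round(4))
ang=lambda a,b:np.arctan2(*(W[b]-W[a])[1::-1])
ab,an,ae=ang("mouth","rib"),ang("n1","n2"),ang("hub","tip")
print("block",ab,"notch line",an,"elbow",ae, "entry spout rel rib",[(an-ab+s*np.pi/2) for s in(1,-1)])
q0=bot.read_joint_positions()
for s in(1,-1):
    print(s,"grip",bot.solve_ik([*W["hub"][:2],.12],quat(ae+s*np.pi/2)))
    for r in(1.6,1.,.5,0,-.2): print(r,bot.solve_ik([*W["mouth"][:2],.12],quat(ab+r+s*np.pi/2)))
E
```

```text
mouth [0.5349 0.2481 0.085 ]
n1 [0.5301 0.2685 0.084 ]
n2 [0.5409 0.2295 0.084 ]
rib [0.5552 0.2034 0.051 ]
hub [ 0.4797 -0.3841  0.081 ]
tip [ 0.5694 -0.4199  0.064 ]
block -1.144914266613171 notch line -1.299496839952965 elbow -0.3793825628716429 entry spout rel rib [np.float64(1.4162137534551027), np.float64(-1.7253789001346904)]
1 grip [-0.79523927  0.5329549  -0.16932183  0.8685196   0.         -0.41585671]
1.6 [ 0.30910976  0.49109688 -0.24165788  0.83804157  0.         -0.14597597]
1.0 [ 0.30910976  0.49109688 -0.24165788  0.83804157  0.          0.45402403]
0.5 [ 0.30910976  0.49109688 -0.24165788  0.83804157  0.          0.95402403]
0 [ 0.30910976  0.49109688 -0.24165788  0.83804157  0.          1.45402403]
-0.2 [ 0.30910976  0.49109688 -0.24165788  0.83804157  0.          1.65402403]
-1 grip [-0.79523927  0.5329549  -0.16932183  0.8685196   0.          2.72573594]
1.6 [ 0.30910976  0.49109688 -0.24165788  0.83804157  0.          2.99561668]
1.0 [ 0.30910976  0.49109688 -0.24165788  0.83804157  0.         -2.68756862]
0.5 [ 0.30910976  0.49109688 -0.24165788  0.83804157  0.         -2.18756862]
0 [ 0.30910976  0.49109688 -0.24165788  0.83804157  0.         -1.68756862]
-0.2 [ 0.30910976  0.49109688 -0.24165788  0.83804157  0.         -1.48756862]
```

Run:
```python
from h import *
K=bot.calibration("wrist")["mtx"]
def look(n,p,a):
    bot.move_pose(p,quat(a)); bot.wait(.3); E=wristE(); im=bot.camera("wrist"); cv2.imwrite(f"pics/{n}.png",im[:,:,::-1]); np.save(n,E)
    print(n,bot.read_position(),bot.read_clock())
    return E
E1=look("wb",[.535,.248,.185],-1.145+.8+np.pi/2)
for t in("mouth","rib","block"): print(t,[(np.round(d["bbox"]).tolist(),round(d["confidence"],2)) for d in bot.search_frame("wrist",t)[:2]])
E2=look("we",[.48,-.384,.18],-.379+np.pi/2)
for t in("elbow_grip","spout_tip"): print(t,[(np.round(d["bbox"]).tolist(),round(d["confidence"],2)) for d in bot.search_frame("wrist",t)[:2]])
for n,(x,y,w,h) in dict(wb=(200,90,240,200),we=(160,0,320,260)).items():
    im=cv2.imread(f"pics/{n}.png")[y:y+h,x:x+w]; f=3 if n=="wb" else 2
    cv2.imwrite(f"pics/{n}c.png",cv2.resize(im,None,fx=f,fy=f,interpolation=cv2.INTER_CUBIC))
```

```text
wb [0.53506596 0.24781915 0.18498969] 4.4417
mouth []
rib [([235.0, 63.0, 203.0, 196.0], 0.81)]
block [([235.0, 65.0, 204.0, 195.0], 0.56)]
we [ 0.48022571 -0.38371435  0.18002473] 7.2083
elbow_grip [([290.0, 156.0, 60.0, 136.0], 0.72)]
spout_tip [([290.0, 152.0, 60.0, 138.0], 0.94)]
```

View pics/wbc.png

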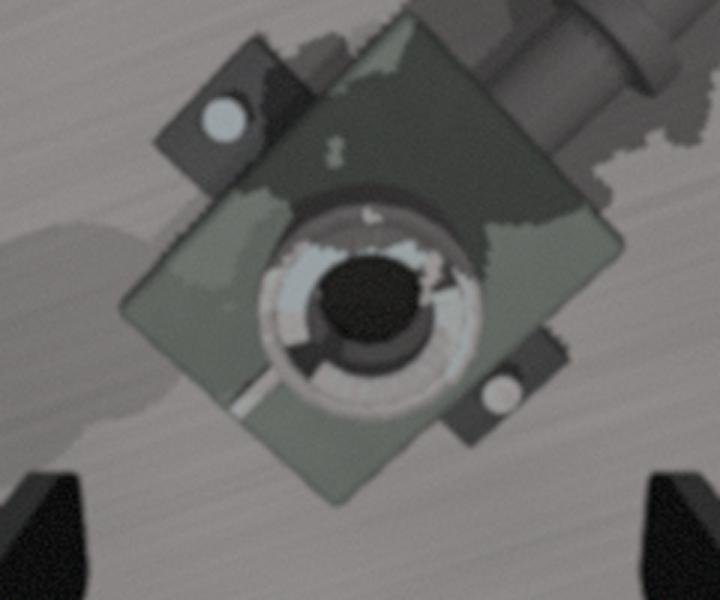

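View pics/wec.png

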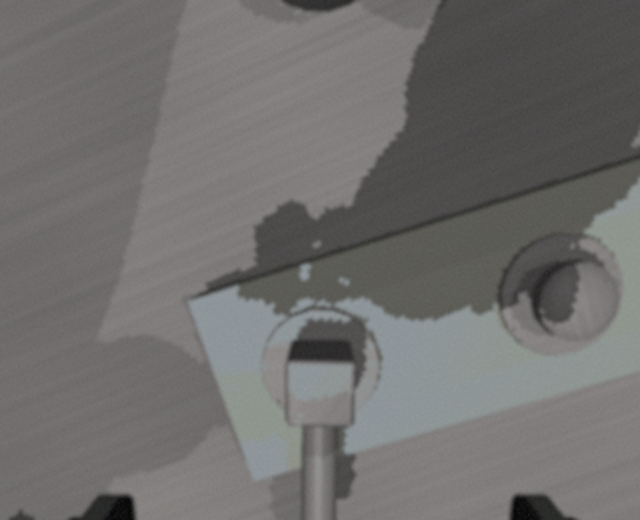

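Run:
```python
from h import *
K=bot.calibration("wrist")["mtx"]; E1,E2=np.load("wb.npy"),np.load("we.npy")
c=lambda u,v:(200+(u-1)/3,90+(v-1)/3); e=lambda u,v:(160+(u-.5)/2,(v-.5)/2)
L,B,Rr,T=[ray(K,E1,c(*p),.045)[:2] for p in((121,307),(337,505),(623,243),(411,10))]
print("corners centre",(L+B+Rr+T)/4,"sizes",[np.linalg.norm(x) for x in(L-B,B-Rr,Rr-T,T-L)])
a=lambda d:np.arctan2(d[1],d[0])
ax=a(B-Rr),a(L-T),a(B-L)-np.pi/2,a(Rr-T)-np.pi/2
print("angles",ax)
pr=lambda u,v,z=.085:ray(K,E1,c(u,v),z)[:2]
print("outer L/R/bot",(pr(258,311)+pr(483,311))/2,np.linalg.norm(pr(258,311)-pr(483,311)),pr(370,418))
m=(L+B+Rr+T)/4
for z in(.085,.079):
  n1,n2=pr(305,356,z),pr(441,283,z); print("notches",n1,n2,np.linalg.norm(n1-n2),"angle",a(n1-n2),a(n1-m),a(m-n2))
print("rib",a(pr(250,395,.051)-m))
print("hub",ray(K,E2,e(320,393.5),.081),"flange",ray(K,E2,e(322,362),.037),"spout dir",a((ray(K,E2,e(319.5,515),.067)-ray(K,E2,e(320,430),.067))[:2]))
# overlay
im=cv2.imread("pics/wb.png"); im=cv2.resize(im,None,fx=4,fy=4,interpolation=cv2.INTER_CUBIC)
def P(p):
    q=E1[:3,:3]@p+E1[:3,3]; q=K@q; return (int((q[0]/q[2]+.5)*4*16),int((q[1]/q[2]+.5)*4*16))
for r,z,col in((.031,.085,(0,0,255)),(.0175,.085,(0,255,0)),(.031,.045,(255,0,0))):
    pts=[P(np.array([m[0]+r*np.cos(t),m[1]+r*np.sin(t),z])) for t in np.linspace(0,6.28,80)]
    for i in range(79): cv2.line(im,pts[i],pts[i+1],col,1,shift=4)
cv2.imwrite("pics/ov.png",im[600:1000,1080:1620])
```

```text
corners centre [0.53508313 0.25094513] sizes [np.float64(0.09530273722118526), np.float64(0.12468323059568179), np.float64(0.09419715640548992), np.float64(0.12501451273045788)]
angles (np.float64(-1.128432418433507), np.float64(-1.137318452995112), np.float64(-1.1424032673037472), np.float64(-1.1460321949899697))
outer L/R/bot [0.53486977 0.25075187] 0.06009809016497131 [0.56376744 0.24026085]
notches [0.54079043 0.22978694] [0.5339378  0.27091312] 0.04169318008499915 angle -1.4056886560879553 -1.3073227837644228 -1.5135009041832694
notches [0.54256638 0.22872913] [0.53554336 0.2708779 ] 0.04272987541786493 angle -1.4056886560879556 -1.2458927203283539 -1.5938812726225
rib -1.1408892356835199
hub [ 0.48127106 -0.38392554  0.081     ] flange [ 0.4794465  -0.38234603  0.037     ] spout dir -0.38497079445295923
```

View pics/ov.png

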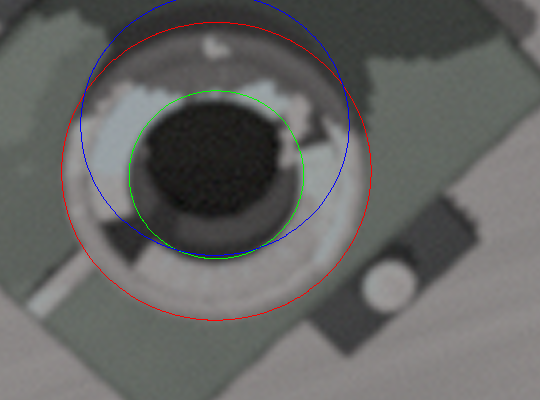

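Run:
```python
from h import *
bot.move_pose([.535,.2497,.165],quat(-1.145+.8-np.pi/2)); bot.wait(.3); E=wristE(); im=bot.camera("wrist"); np.save("wb2",E)
print(bot.read_position(),bot.read_clock())
bot.move_pose([.48,-.384,.18],quat(-.382+np.pi/2)); print(bot.read_clock())
cv2.imwrite("pics/wb2.png",im[:,:,::-1])
cv2.imwrite("pics/wb2c.png",cv2.resize(im[60:320,190:450,::-1],None,fx=3,fy=3,interpolation=cv2.INTER_CUBIC)[90:690])
```

```text
[0.53515054 0.24940589 0.1649871 ] 9.9333
12.2083
```

View pics/wb2c.png

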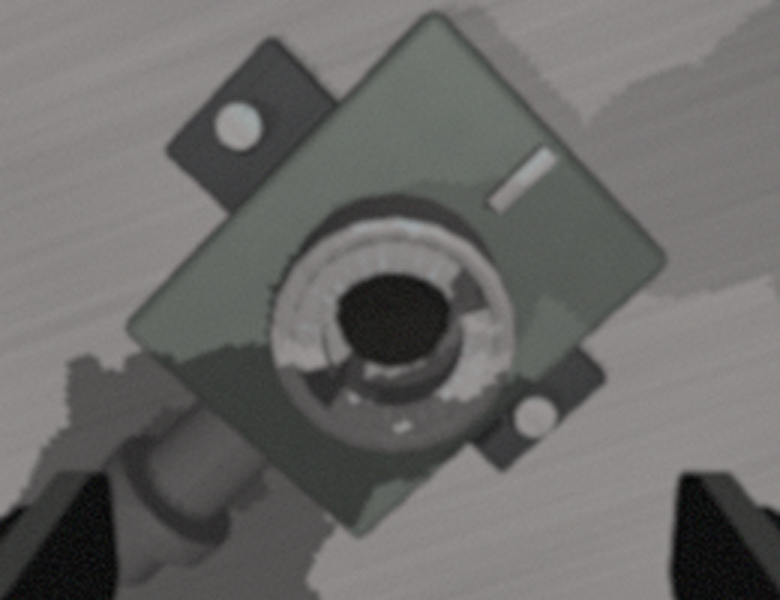

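Run:
```python
from h import *
K=bot.calibration("wrist")["mtx"]; E1=np.load("wb2.npy")
c=lambda u,v:(190+(u-1)/3,60+(v+89)/3)
pr=lambda u,v,z=.085:ray(K,E1,c(u,v),z)[:2]
a=lambda d:np.arctan2(d[1],d[0])
T,Rr,B,L=[pr(*p,.045) for p in((436,10),(667,258),(358,537),(126,327))]
m=(T+Rr+B+L)/4
print("block",m,"angles",a(T-L),a(Rr-B),a(T-Rr)-np.pi/2,a(L-B)-np.pi/2)
mm=(pr(270,335)+pr(515,335)+pr(392,217)+pr(392,452))/4
print("rim",mm,np.linalg.norm(pr(270,335)-pr(515,335)),np.linalg.norm(pr(392,217)-pr(392,452)))
for z in(.085,.081):
    n1,n2=pr(468,289,z),pr(323,385,z); print(a(n1-n2),(n1+n2)/2)
print("rib",a(pr(550,153,.051)-pr(492,207,.051)),a(pr(521,180,.051)-m))
```

```text
block [0.53789306 0.24934237] angles -1.1390148934869126 -1.1314551001508293 -1.1354105939879475 -1.1431766039402862
rim [0.53772395 0.24978091] 0.060477745836262246 0.06086773623767635
-1.3095656967294522 [0.53734642 0.24935035]
-1.3095656967294533 [0.53614892 0.24977941]
rib -1.149206675522417 -1.145428488886153
```

Run:
```python
from h import *
q=quat(-.382+np.pi/2); x,y=.4817,-.3837
bot.move_linear([x,y,.042],.12,rotation=q)
bot.set_gripper(0.,90); print("w",bot.read_gripper_width(),bot.read_ft_force().round(2),bot.read_moment().round(2))
bot.move_linear([x,y,.2],.12); print(bot.read_ft_force().round(2),bot.read_moment().round(2),bot.read_gripper_width())
bot.move_pose([.5363,.2498,.2],quat(-1.14+1.5+np.pi/2))
bot.wait(.2);E=wristE(); im=bot.camera("wrist"); cv2.imwrite("pics/hold.png",im[:,:,::-1]); im=bot.camera("scene"); cv2.imwrite("pics/hold_s.png",cv2.resize(im[200:400,300:520,::-1],None,fx=3,fy=3)); np.save("hold",E)
print(bot.read_clock(),bot.read_position(),bot.read_ft_force().round(2),bot.read_moment().round(2))
```

```text
w 0.3207073627620324 [-0.12 -0.85  3.81] [-0.05  0.13  0.  ]
[-0.96  0.64 -3.09] [-0.03  0.05  0.  ] 0.31486907554407473
18.1083 [0.5365132  0.249357   0.19998864] [-0.15  0.24 -3.18] [-0.03 -0.01  0.02]
```

View pics/hold.png

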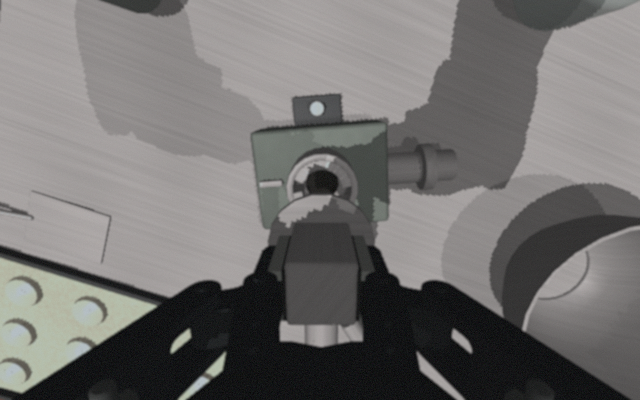

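```bash
cat >> h.py <<'E'
AB=-1.14
def pose(rel,z,m=(.5363,.2498),d=.003):
    a=AB+rel+np.pi/2; return [m[0]+d*np.sin(a),m[1]-d*np.cos(a),z],quat(a)
def st(s=""): print(s,round(bot.read_clock(),2),np.round(bot.read_position(),4),"F",np.round(bot.read_ft_force(),1),"M",np.round(bot.read_moment(),2))
E
python3 - <<'E'
from h import *
p,q=pose(1.5,.130); bot.move_linear(p,.12,rotation=q); st("above")
p[2]=.105; print(bot.move_linear(p,.015,until_force=4)); st()
E
```

```text
above 18.84 [0.5395 0.251  0.1305] F [-0.2  0.5 -0.9] M [-0.04 -0.01 -0.02]
True
 19.73 [0.5381 0.2505 0.1177] F [-1.  -0.3 -0.4] M [-0.11  0.14  0.04]
```

Run:
```python
from h import *
a=AB+1.5+np.pi/2
p=np.array([.5375,.2502,.1178]); f0=np.array([-.2,.4,-3.1])
for i in range(14):
    bot.move_linear(p,.03); bot.wait(.1); F=np.array(bot.read_ft_force())-f0
    print(p.round(4),np.round(bot.read_position(),4),F.round(1),np.round(bot.read_moment(),2))
    if F[2]<4: p[2]-=.0007
    elif abs(F[:2]).max()<.7: break
    p[:2]+=np.clip(F[:2]*.0003,-.0006,.0006)
st()
```

```text
[0.5375 0.2502 0.1178] [0.5373 0.2501 0.1174] [-0.6  0.4  0.2] [ 0.    0.06 -0.01]
[0.5373 0.2503 0.1171] [0.5373 0.2503 0.1171] [ 0.5 -0.5  1.2] [-0.06 -0.   -0.02]
[0.5375 0.2502 0.1164] [0.5374 0.2501 0.1164] [ 0.7 -0.5  0.2] [ 0.02  0.   -0.05]
[0.5377 0.25   0.1157] [0.5376 0.25   0.1156] [-0.6 -0.5 -0.5] [-0.01  0.08 -0.02]
[0.5375 0.2499 0.115 ] [0.5375 0.2499 0.115 ] [-0.1 -1.   1. ] [ 0.01  0.03 -0.  ]
[0.5374 0.2496 0.1143] [0.5375 0.2496 0.1143] [ 0.3 -0.2  1.2] [-0.02  0.03  0.02]
[0.5375 0.2495 0.1136] [0.5375 0.2495 0.1136] [ 0.5 -0.3  0. ] [ 0.01 -0.02 -0.03]
[0.5377 0.2494 0.1129] [0.5376 0.2494 0.1129] [-0.2 -0.9  0.7] [ 0.06  0.12 -0.02]
[0.5376 0.2492 0.1122] [0.5376 0.2494 0.1124] [-1.   0.7  2.5] [0.18 0.37 0.03]
[0.5373 0.2494 0.1115] [0.5376 0.2494 0.112 ] [-2.4 -0.1  8.6] [-0.05  0.5  -0.01]
[0.5367 0.2493 0.1115] [0.5374 0.2494 0.1119] [-0.5 -0.3  8.3] [-0.06 -0.02 -0.02]
 23.58 [0.5374 0.2494 0.1119] F [-0.7  0.1  5.2] M [-0.06 -0.02 -0.02]
```

```bash
cat >> h.py <<'E'
F0=np.array([-.2,.4,-3.1])
def go(rel,z,m,d=.0024,k=.0003,sp=.03):
    p,q=pose(rel,z,m,d); bot.move_linear(p,sp,rotation=q); bot.wait(.05)
    F=np.array(bot.read_ft_force())-F0; P=np.array(bot.read_position())
    m=m+np.clip(F[:2]*k,-.0004,.0004)
    print(round(bot.read_clock(),2),round(rel,3),round(z,4),P.round(4),F.round(1),"Mz",np.round(bot.read_moment(),2)[2]); return F,P,m
E
python3 - <<'E'
from h import *
m=np.array([.5352,.2487]); z=.1115; rel=1.5
while rel>1.15:
    F,P,m=go(rel,z,m)
    if P[2]<.1095: print("DROP"); break
    if F[2]<4: z=max(z-.0007,P[2]-.0015)
    elif F[2]>10: z+=.0004
    if F[2]>2.5: rel-=.035
np.save("m",[*m,z,rel]); st()
E
```

```text
23.88 1.5 0.1115 [0.5374 0.2494 0.1118] [-2.  -0.2  8.9] Mz -0.04
24.18 1.465 0.1115 [0.5363 0.249  0.1106] [-0.6 -0.1  2.5] Mz -0.02
24.48 1.465 0.1108 [0.5365 0.2491 0.1104] [-0.8 -0.8  2.2] Mz -0.03
24.78 1.465 0.1101 [0.5365 0.2491 0.1101] [-2.6 -2.3  5.2] Mz -0.07
25.08 1.43 0.1101 [0.5363 0.2488 0.1099] [-1.5  0.4  1.8] Mz -0.07
25.38 1.43 0.1094 [0.5361 0.2489 0.1093] [ 0.5 -0.1  1. ] Mz -0.04
DROP
 25.38 [0.5361 0.2489 0.1093] F [ 0.3  0.3 -2.1] M [ 0.18 -0.08 -0.04]
```

Run:
```python
from h import *
*m,z,rel=np.load("m.npy"); m=np.array(m)
for i in range(26):
    z-=.001 if z>.101 else .0005
    F,P,m=go(rel,z,m)
    if F[2]>5:
        if P[2]<.1: break
        z=P[2]; rel-=.015
np.save("m",[*m,z,rel]); st()
```

```text
25.68 1.43 0.1084 [0.5361 0.2489 0.1084] [0.2 0.8 1.2] Mz -0.06
25.98 1.43 0.1074 [0.5361 0.2489 0.1073] [1.1 0.6 1.2] Mz -0.1
26.28 1.43 0.1064 [0.5362 0.249  0.1062] [-0.5 -0.5  1.5] Mz -0.02
26.58 1.43 0.1054 [0.5362 0.2489 0.1052] [-0.1 -0.9  0.8] Mz -0.07
26.88 1.43 0.1044 [0.5362 0.2489 0.1043] [-0.6  1.2  1.6] Mz -0.08
27.18 1.43 0.1034 [0.5361 0.249  0.1033] [0.3 0.5 1. ] Mz -0.08
27.48 1.43 0.1024 [0.5361 0.2491 0.1022] [ 0.2 -1.3  0.9] Mz -0.05
27.78 1.43 0.1014 [0.5362 0.2489 0.1013] [ 0.2 -0.2  0.9] Mz -0.1
28.08 1.43 0.1004 [0.5362 0.2489 0.1003] [ 0.   0.4 -0.5] Mz 0.01
28.38 1.43 0.0999 [0.5362 0.2489 0.1   ] [-0.5  1.3  1. ] Mz 0.02
28.68 1.43 0.0994 [0.5362 0.249  0.0995] [-1.2 -1.8  4.1] Mz -0.09
28.98 1.43 0.0989 [0.5362 0.2489 0.0992] [-0.5 -0.7  4.8] Mz -0.02
29.28 1.43 0.0984 [0.5362 0.2489 0.0987] [ 1.  -0.6  6.5] Mz 0.09
 29.28 [0.5362 0.2489 0.0987] F [ 0.8 -0.2  3.4] M [ 0.04 -0.11  0.09]
```

Run:
```python
from h import *
*m,z,rel=np.load("m.npy"); m=np.array(m); r0=rel
while rel>.45:
    rel-=.06; t=r0-rel
    F,P,m=go(rel,z,m)
    if abs(F[:2]).max()>12 or F[2]>20 or F[2]<-15 or abs(bot.read_moment()[2])>2.5: print("STOP"); break
    zt=.0985-.0035*min(t/.75,1)
    if F[2]<4: z-=.0005
    elif F[2]>9: z+=.0003
    if z<.0942: z=.0942
np.save("m",[*m,z,rel]); st()
```

```text
29.58 1.37 0.0984 [0.5362 0.2488 0.0986] [0.4 1.3 5. ] Mz -0.07
29.88 1.31 0.0984 [0.5362 0.2488 0.0985] [1.3 1.2 5.7] Mz 0.02
30.18 1.25 0.0984 [0.5364 0.2488 0.0984] [0.6 0.2 5.7] Mz -0.05
30.48 1.19 0.0984 [0.5365 0.2487 0.0983] [-0.7  1.9  5.3] Mz -0.05
30.78 1.13 0.0984 [0.5365 0.2487 0.0984] [ 0.1 -0.2  5. ] Mz -0.08
31.08 1.07 0.0984 [0.5365 0.2486 0.0984] [-0.2 -0.7  5.1] Mz -0.05
31.38 1.01 0.0984 [0.5365 0.2484 0.0984] [ 0.3 -0.2  6. ] Mz -0.02
31.68 0.95 0.0984 [0.5364 0.2483 0.0983] [0.2 1.2 4.3] Mz -0.01
31.98 0.89 0.0984 [0.5361 0.2485 0.098 ] [-0.5  1.3  2.5] Mz -0.09
32.28 0.83 0.0979 [0.536  0.2485 0.0977] [-1.4  0.6  2.1] Mz -0.06
32.58 0.77 0.0974 [0.5358 0.2486 0.0973] [ 0.5 -0.7  1.7] Mz -0.02
32.88 0.71 0.0969 [0.536  0.2484 0.0969] [-1.4  1.   2.3] Mz -0.07
33.18 0.65 0.0964 [0.5359 0.2485 0.0967] [-0.8 -0.2  4.7] Mz -0.11
33.48 0.59 0.0964 [0.5357 0.2485 0.0966] [ 0.6 -0.1  4.7] Mz -0.07
33.78 0.53 0.0964 [0.5357 0.2484 0.0966] [ 1.  -0.7  5. ] Mz -0.05
34.08 0.47 0.0964 [0.5357 0.2482 0.0966] [-0.3  1.4  5.9] Mz -0.08
34.38 0.41 0.0964 [0.5355 0.2482 0.0966] [0.5 0.  6.5] Mz 0.01
 34.38 [0.5355 0.2482 0.0966] F [0.3 0.4 3.4] M [ 0.09 -0.01  0.01]
```

Run:
```python
from h import *
*m,z,rel=np.load("m.npy"); m=np.array(m)
while rel>.001:
    rel=max(rel-.06,0)
    F,P,m=go(rel,z,m)
    if abs(F[:2]).max()>12 or F[2]>20 or F[2]<-15 or abs(bot.read_moment()[2])>2.5: print("STOP"); break
    if F[2]<4: z-=.0005
    elif F[2]>9: z+=.0003
np.save("m",[*m,z,rel]); st()
for n in("top","scene"): cv2.imwrite(f"pics/{n}1.png",bot.camera(n)[:,:,::-1])
a=cv2.imread("pics/top1.png")[165:265,110:240]; b=cv2.imread("pics/scene1.png")[270:400,350:500]
A=cv2.resize(a,(520,400),interpolation=cv2.INTER_CUBIC);B=cv2.resize(b,(280,243),interpolation=cv2.INTER_CUBIC)
o=np.zeros((400,800,3),np.uint8);o[:,:520]=A;o[:243,520:]=B;cv2.imwrite("pics/chk.png",o)
```

```text
34.68 0.35 0.0964 [0.5355 0.2481 0.0965] [-0.4  0.3  8.1] Mz -0.06
34.98 0.29 0.0964 [0.5355 0.2481 0.0966] [ 1.  -0.   6.5] Mz -0.01
35.28 0.23 0.0964 [0.5355 0.248  0.0965] [ 0.1 -0.2  7.6] Mz -0.06
35.58 0.17 0.0964 [0.5355 0.248  0.0965] [0.8 0.  8.5] Mz -0.05
35.88 0.11 0.0964 [0.5355 0.2479 0.0965] [ 0.1 -0.4  8.1] Mz -0.05
36.18 0.05 0.0964 [0.5355 0.2477 0.0965] [1.9 0.4 7.8] Mz -0.08
36.48 0 0.0964 [0.5356 0.2477 0.0964] [ 0.9 -0.6  8.9] Mz -0.06
 36.48 [0.5356 0.2477 0.0964] F [ 0.7 -0.2  5.8] M [ 0.2  -0.19 -0.06]
```

View pics/chk.png

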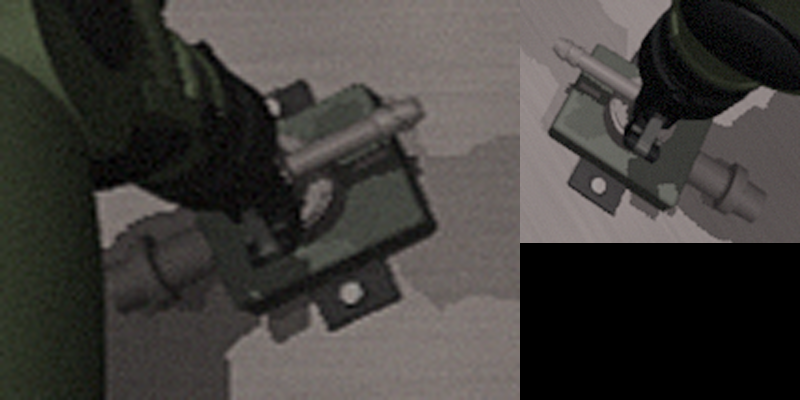

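Run:
```python
from h import *
*m,z,rel=np.load("m.npy")
p=np.array(bot.read_position()); p[2]+=.0003; bot.move_linear(p,.03); bot.wait(.1); st("unload")
bot.set_gripper(1.); st("open")
p[2]+=.12; bot.move_linear(p,.12); bot.wait(.3)
E=wristE(); np.save("fin",E); im=bot.camera("wrist"); cv2.imwrite("pics/fin.png",im[:,:,::-1])
cv2.imwrite("pics/finc.png",cv2.resize(im[100:300,190:450,::-1],None,fx=3,fy=3,interpolation=cv2.INTER_CUBIC))
for t in("elbow_grip","spout_tip","rib"): print(t,[(np.round(d["bbox"]).tolist(),round(d["confidence"],2)) for d in bot.search_frame("wrist",t)[:2]])
st()
```

```text
unload 36.93 [0.5356 0.2477 0.0966] F [0.9 0.6 2.7] M [ 0.23 -0.31  0.08]
open 37.53 [0.5355 0.2477 0.0967] F [ 0.1 -0.  -0.5] M [ 0.   -0.09  0.03]
elbow_grip [([288.0, 156.0, 64.0, 146.0], 0.78)]
spout_tip [([288.0, 152.0, 64.0, 146.0], 0.91), ([248.0, 30.0, 145.0, 204.0], 0.39)]
rib []
 39.18 [0.5355 0.2477 0.2166] F [ 0.2  0.7 -0.1] M [ 0.    0.06 -0.01]
```

View pics/finc.png

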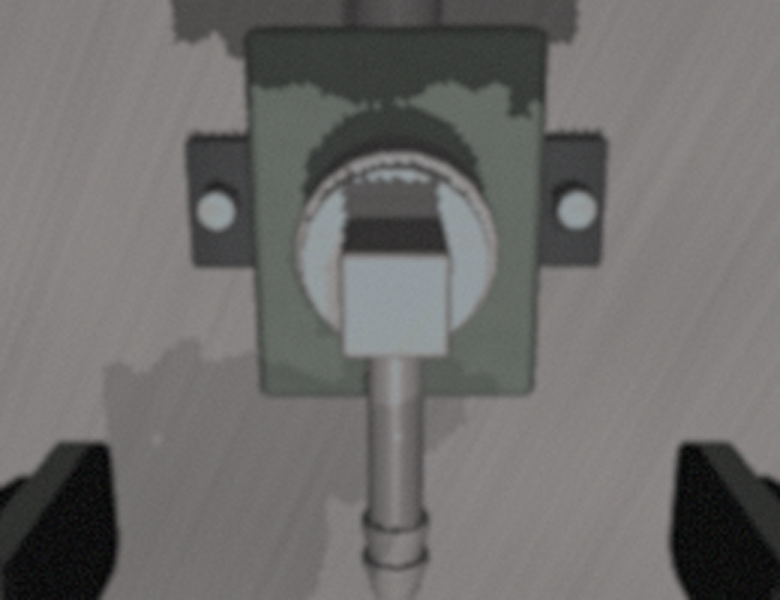

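```bash
python3 -c "
from h import *
bot.close_job(); print('done')"
```

```text
the job is handed in; nothing more can be done
done
```

I took the elbow from the rack and screwed it into the socket with its spout along the rib. I then let go, backed the gripper off 12 cm, and handed the job in. The last clock reading before handing in was 39.2 s of the 72 s allowed, and no verdict came back.

**Entry:** The lugs dropped through with the spout about 1.43 rad anticlockwise of the rib. The push never went above about 9 N. The tool then went down about 12 to 13 mm to the seal.

**Screwing in:** I turned it clockwise to the rib. It drew down another 3 mm or so by 0.65 rad before the rib, then stayed level the rest of the way.

**Last picture:** The wrist view after release shows the spout parallel to the block's sides and over the rib, which it hides. The hub looks centred in the socket and upright. I did not take a final picture of the other fittings or the cup; my paths stayed clear of them.

**Checks that disagreed or fell short:**
- **No stiffness felt:** the wrist moment stayed near 0.1 N m, so I judged it fully drawn down from the level height, not the torque.
- **Depth:** the height readings put the nose about 24 to 25 mm below the rim. The allowed band is 23.5 to 29 mm, so the margin on the shallow side is small. I did not measure the depth again after letting go.
- **Socket position:** the top and wrist cameras differed by 2 to 3 mm. I corrected this by following the side forces while lowering the elbow in.

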